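# Pin the hasp of an electrode dry box with a bent taper pin

### The arm

A 6-joint arm with a two-finger parallel gripper is mounted at the origin on a cart in front of the work surface, level with it; the furniture and walls round the work are solid. World frame = base frame: x ahead of the robot, y to its left, z up, the work surface at z = 0. Lengths are in mm, angles in rad, forces in N, time in s.
With the tool pointing down it reaches from about 300 to 775 mm from the base axis. Payload 14.6 kg.
Tool frame: the origin (TCP) lies between the finger pads; the fingertips stand 25 mm ahead of it and the grasp point (between the pads) lies 6 mm ahead of it (r.tip_extent is the distance from the TCP to the fingertips, in mm); z points along the fingers, y is the line along which they close (so a half turn about z gives the same grasp; the last joint's range is limited). The gripper opens to 94 mm and grips with 3 to 60 N. Pads are 16 mm wide; open, the fingers measure 119 mm over their backs; the gripper's body (75 mm by 177 mm) begins 78 mm behind the grasp point.
Start: joints at [1.104, 0.3, 1.521, -0, 1.321, -0.067], TCP at [214.075, 506.617, 230.446] pointing down, gripper open.
Joint ranges: [-3.03, 3.03], [-0.79, 2.21], [0.23, 2.52], [-1.04, 4.18], [0, 3.07], [-2.55, 2.55]. Speed limits (rad/s): [2.22, 2.22, 2.57, 3.14, 3.14, 3.14].

### API

Orientations are given as a rotation vector (axis times angle).
In Python, from station import readout, vision, r gives the robot as it stands. The module is installed in compiled form; this text tells all that it offers.
- The arm moves only by the shell command python3 -m inch 'ROWS' [FORCE]. ROWS is JSON, a list of rows, each a list of 3 entries, a list of its own where there are three numbers: the shift along the tool's x, y, z in cm, then the turn about the tool's z in degrees, then the opening, from -1 (shut) to 1 (fully open), so that 0 is half open. In form: [[[dx, dy, dz], turn, claw], ...]. A call has 1 to 8 rows; each row is the pose to reach, as a shift and turn from the pose commanded when the call began, along the tool's axes at that moment; what a row does not reach only later rows make up. A row lasts 1/12 s, in which the tool goes at most 41.7 mm and 7.16 degrees, less where a joint would pass 70% of its speed; a pose out of reach is approached as far as the arm can. A call with a gripper value outside its range is refused whole. The fingers move at their own pace and stop on an object; FORCE is the grip in N (left out, the last holds). Time passes only in rows, so rows that repeat a pose let the fingers close. It gives the time, the measured TCP pose, the force, the opening and the grip force at its end, in the units of the state.
- readout.get_obs(): the state, without advancing time (a new reading comes with each control period).
- vision.get_image(name): name is "scene" or "top" or "wrist"; returns the picture (384x512x3 uint8, blue, green, red); there is no depth.
- vision.camera_params(name): a dict with "fx", "fy", "cx", "cy" (pixels), "extrinsics" (4x4, takes a point from camera to world coordinates); the wrist camera has in their place "hand_eye" (4x4, takes a point from camera to tool coordinates, whose origin is the TCP and whose axes are the flange's). Camera axes: x right, y up, looking along -z (the intrinsics and any distortion apply to the point x, -y, -z); pixel columns grow to the right and rows downward; lengths in mm; the calibration is good to about 2 mm. The wrist camera is an equidistant fisheye: a pixel r from the principal point sees the ray r / f radians off the axis. A picture is of the moment at which its call begins: read the wrist's pose just before it. camera_params takes no time and is no camera call.
- r.job_done(): hands the job in; it is judged then, once.
The state is a dict: "t": time; "q": joint angles; "qd": joint speeds; "joint_efforts": joint torques, N m; "eef_pos": TCP position; "eef_rot": TCP orientation; "contact_force": force on the tool from outside, world axes, zero at the start; "ft_torque": the same for the moment, N m; "grip_width": finger opening in mm; "finger_force": force on a finger pad.
Only numpy, scipy, OpenCV 4.12 (cv2) and the standard library are available. Lean on these libraries where they do the work, as an engineer would, in place of code of your own. Each camera call takes 0.05 s, during which the arm holds its last target. There are 200 camera calls.

### The job

Pin the grey electrode box shut: fold its hasp strap down flat over the staple, then feed the bent taper pin tip first through the staple from the box's left-hand side, swinging it round its own curve, over its hump and firmly home until its upright tab bears on the staple, so that the lid is held down on its seal. Feel your way and never force the pin, which would bend the staple, let go of it when it sits, and leave the tools lying around where they are.

Things in the scene. Friction and masses are not known exactly. Their poses are not given: they have to be found in the camera images.
- box: Grey painted steel box for welding electrodes, 240 mm wide (y), 170 deep (x), lid top about 95 high, fixed to the bench. Origin: centre of its underside, z up; -x is its front (towards the robot), +y its left-hand side seen from the robot.
- lid (a joint): Lid hinge along the box's far edge, rad. About 0.026 while the lid rides up on its springy seal, 0 fully down. Pressing on the strap at the staple lowers it, about 3 N per mm, 5.5 mm of travel. With the pin's hump under the staple's crown it reads about 0.010, with the neck there (home) about 0.018.
- bracket: Dark steel bracket on the box's front, 82 x 74 mm, with an upright U-shaped staple of 7 mm round bar: opening 19 mm wide (x), crown underside 19 mm and top 26 mm above the bracket's top. Origin: on the bracket's top, 120 mm in front of the box's origin, 75 mm up; axes as the box's. More than 22 N in all on the staple bends it; the sealing load alone is 5 to 14 N.
- catch (a point): Nominal middle of the underside of the staple's crown; axes as the box's, the pin passes along y. The staple is clamped fast in slotted holes and may sit up to 6 mm either way along y from this point (not reported), so home must be felt. With the strap down and no pin in, the strap's top lies about 7.5 mm below this point, at most 13 when pressed.
- strap (a joint): Hinge of the steel hasp strap on the lid's front edge, rad: 0 folded forward and flat over the staple (a stop in the hinge holds it level with the lid), 1.57 standing up. A stiff hinge: it stays where it is left and needs about 1 N at its end. Strap 69 mm long, 60 wide, 5 thick, with a 37 x 28 mm slot for the staple.
- strap_hinge (a point): Middle of the strap's hinge line, which runs along the box's y, 26 mm behind the staple (towards the box's +x), about 10.5 mm below catch while the lid rides up on its seal. The axes turn with the strap.
- strap_end (a point): Middle of the strap's upper face near its free end, 60 mm from the hinge line, beyond the slot. With the strap down, a finger pressing here stands clear of the staple, whose front leg ends 17 mm nearer the hinge.
- pin: Bent taper pin of bright steel, loose, lying flat, about 0.16 kg. Round bar on an arc of 36 mm centre-line radius with a level underside. Origin: centre of the arc at underside level. From the upright tab at +x the bar runs 85 degrees clockwise (from above) to its tip, and a heel 42 degrees the other way. Diameter 5.5 mm at the tip, 11.5 at a hump 30 to 36 mm of arc along, then a 9.5 mm neck and heel.
- pin_grip (a point): Where to hold the pin: in its upright tab, 45 mm above the underside. The tab is 8 mm thick along the pin's y, 20 wide along x (10 wide below 24 mm height), 66 high, centred 36 mm from the pin's origin along its x. Axes as the pin's. Going in, the pin turns clockwise seen from above about its origin, tip first, the tab following.
- pin_seat (a point): Point on top of the pin's neck, 14.5 degrees of arc ahead of the tab's centre, 9.5 mm above the underside. Home, it lies under the middle of the staple's crown. On the way the hump resists with 4 to 9 N and sinks the pin some 3 mm; then the crown drops into the neck, the pin rises 1 to 2 mm and slides some 4 mm on until the tab meets the staple: press home to about 10 N in all.
- pin_tip (a point): Centre of the pin's rounded tip, 5.5 mm thick, 85 degrees of arc clockwise from the tab's centre and 2.75 mm above the underside. Axes as the pin's.
- bolt_m16: M16 bolt lying on the bench, 71 mm long; a bystander. Origin at its underside.
- big_nut: Large steel nut, 41 x 36 x 19 mm; a bystander. Origin at its underside.
- tape_measure: Tape measure, 84 x 34 x 64 mm; a bystander. Origin at its underside.
- magnet_square: Flat welding magnet, 90 x 83 x 14 mm; a bystander. Origin at its underside.
- marker_1: Marker pen, 128 mm long, 18 thick; a bystander. Origin at its underside.
- tungsten_box: Slim flat box of electrodes, 165 x 32 x 17 mm; a bystander. Origin at its underside.
- chip_hammer: Chipping hammer lying flat, 222 x 160 x 24 mm; a bystander. Origin at its underside.

How it is judged:
By the outcome, as a careful person would: the job done as asked, in the order asked, and still so for the second after the job is handed in, with the robot touching nothing.
It also fails if it takes over 72 s, if anything falls off the work surface, if the arm or the gripper's body presses on something with over 40 N, if the wrist force passes 120 N, or if a joint passes its speed limit or range.

## Working session

There is one attempt and no reset: what is moved stays moved. The work goes in short steps, Python scripts to look and compute and a shell command to move; the robot and the scene stay as the last step left them, time stands still between calls to the robot, and variables do not carry over. Pictures are saved under pics/ and viewed, at most 10 in all, crops included, and the job is handed in when it is done.

```bash
mkdir -p pics
python3 - <<'E'
from station import readout, vision, r
import cv2,numpy as np
np.set_printoptions(precision=3,suppress=True)
o=readout.get_obs();print({k:np.round(v,3) for k,v in o.items()})
for n in ["scene","top"]:
    cv2.imwrite(f"pics/{n}0.png",cv2.resize(vision.get_image(n),(800,600),interpolation=cv2.INTER_CUBIC))
for n in ["scene","top","wrist"]:
    print(n,vision.camera_params(n))
E
```

```text
{'t': np.float64(0.0), 'q': array([ 1.104,  0.3  ,  1.522, -0.   ,  1.321, -0.067]), 'qd': array([ 0.   , -0.   ,  0.   ,  0.001, -0.   , -0.   ]), 'joint_efforts': array([  0.002, -53.18 , -35.275,   0.071,   0.024,  -0.   ]), 'eef_pos': array([213.974, 506.43 , 229.912]), 'eef_rot': array([-0.624, -3.079,  0.002]), 'contact_force': array([0.16 , 0.507, 0.347]), 'ft_torque': array([ 0.028, -0.065,  0.01 ]), 'finger_force': np.float64(0.0), 'grip_width': np.float64(94.156)}
scene {'fx': 444.6130425700216, 'fy': 444.6130425700216, 'cx': 249.04491569672027, 'cy': 196.44716053039903, 'extrinsics': array([[   0.773,    0.485,   -0.409,   83.674],
       [  -0.634,    0.578,   -0.514, -737.574],
       [  -0.013,    0.657,    0.754, 1003.866],
       [   0.   ,    0.   ,    0.   ,    1.   ]])}
top {'fx': 406.54678079098073, 'fy': 406.54678079098073, 'cx': 248.8676035630264, 'cy': 193.28113890728324, 'extrinsics': array([[  -0.018,    0.993,   -0.118,  421.189],
       [  -1.   ,   -0.016,    0.017,  -98.942],
       [   0.015,    0.119,    0.993, 1483.63 ],
       [   0.   ,    0.   ,    0.   ,    1.   ]])}
wrist {'fx': 297.3186396354542, 'fy': 297.3186396354542, 'cx': 251.97056376880644, 'cy': 191.18335244562851, 'hand_eye': array([[   0.   ,    0.974,    0.226,   65.084],
       [   1.   ,    0.   ,   -0.   ,   -0.407],
       [  -0.   ,    0.226,   -0.974, -155.21 ],
       [   0.   ,    0.   ,    0.   ,    1.   ]])}
```

View pics/scene0.png

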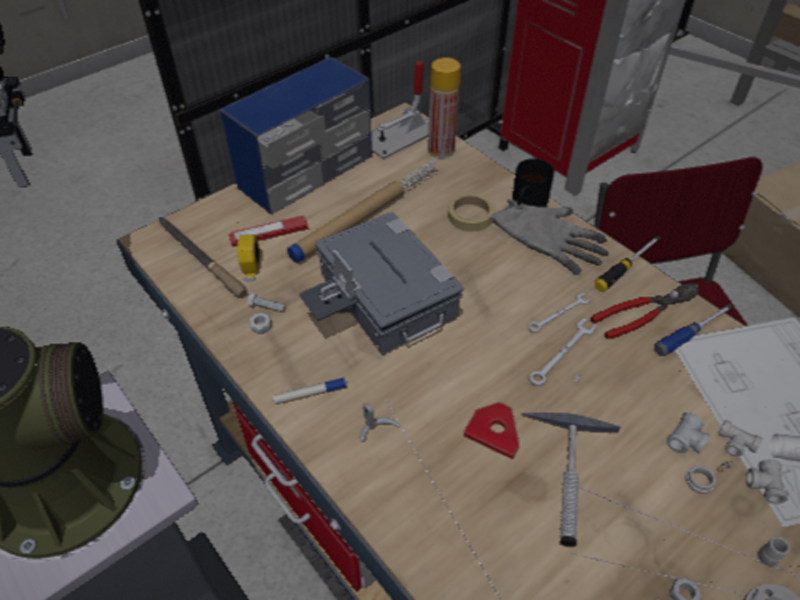

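View pics/top0.png

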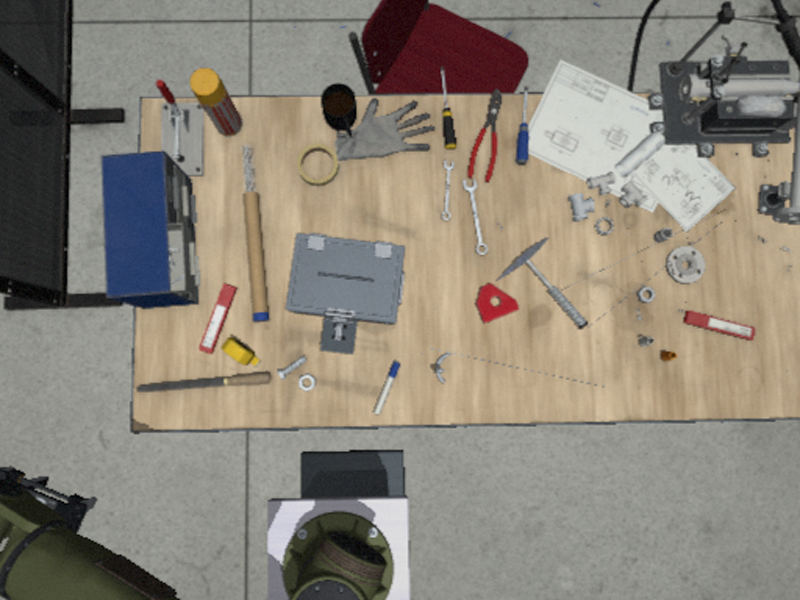

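The overview shows the box at top-picture (345,285), with the strap and staple at (338,330) and the pin at (440,367). The pin is on the robot's right and the strap is standing up. I'll enlarge both views.

Run:
```python
from station import vision
import cv2,numpy as np
t=vision.get_image("top"); s=vision.get_image("scene")
def crop(im,x0,y0,w,h,k): 
    return cv2.resize(im[y0:y0+h,x0:x0+w],None,fx=k,fy=k,interpolation=cv2.INTER_CUBIC)
a=crop(t,180,145,100,75,4) ; b=crop(s,190,130,100,75,4)
c=crop(t,265,215,40,30,10); d=crop(s,220,245,40,30,10)
cv2.imwrite("pics/crops.png",np.vstack([np.hstack([a,b]),np.hstack([c,d])]))
```

```text
(no output)
```

View pics/crops.png

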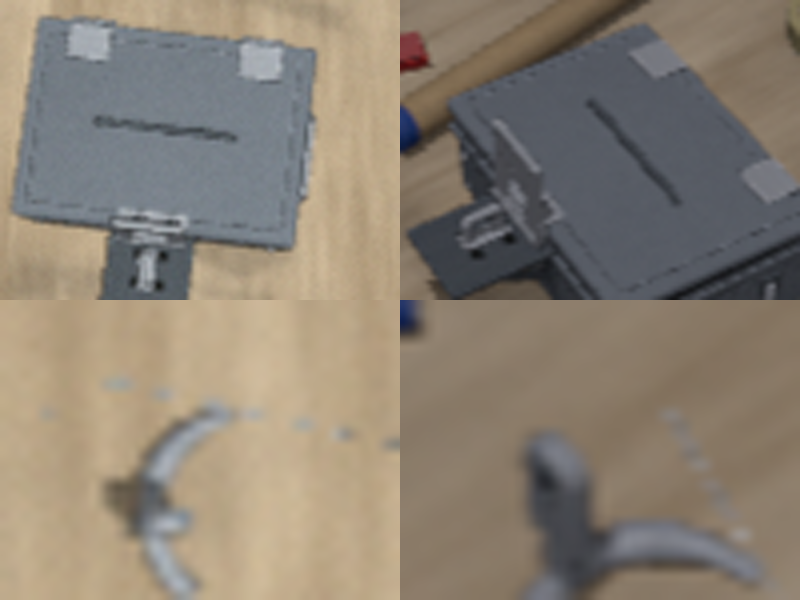

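Enlarged crops: top-left shows the lid corners at crop (40,18), (316,50), (12,212) and (293,249), with the staple at (147,270). In the lower crops the tab base is at (150,500), the tip at (225,412) and the heel at (190,590). The strap is standing. I'll localise these and set up helpers.

```bash
cat > h.py <<'E'
from station import readout, vision, r
import cv2,numpy as np
from scipy.spatial.transform import Rotation as R
np.set_printoptions(precision=2,suppress=True)
def ray(n,uv,obs=None):
    p=vision.camera_params(n); u,v=uv
    x,y=(u-p['cx'])/p['fx'],(v-p['cy'])/p['fy']
    if n=='wrist':
        th=np.hypot(x,y); s=np.sin(th)/max(th,1e-9); d=np.array([x*s,-y*s,-np.cos(th)])
        T=np.eye(4);T[:3,:3]=R.from_rotvec(obs['eef_rot']).as_matrix();T[:3,3]=obs['eef_pos']
        E=T@p['hand_eye']
    else:
        d=np.array([x,-y,-1.]);E=np.array(p['extrinsics'])
    d=E[:3,:3]@d
    return E[:3,3],d/np.linalg.norm(d)
def onz(n,uv,z,obs=None):
    o,d=ray(n,uv,obs); return o+d*(z-o[2])/d[2]
def tri(rs):
    A=sum(np.eye(3)-np.outer(d,d) for o,d in rs); b=sum((np.eye(3)-np.outer(d,d))@o for o,d in rs)
    return np.linalg.solve(A,b)
def delta(goal,yaw,obs):
    """shift in cm in tool axes, turn deg; goal=TCP world; yaw=desired tool-x heading (deg, mod 180)"""
    M=R.from_rotvec(obs['eef_rot']).as_matrix()
    h=np.degrees(np.arctan2(M[1,0],M[0,0])); t=(h-yaw+90)%180-90  # tool z is down: +turn lowers heading
    return M.T@(np.array(goal)-obs['eef_pos'])/10, t, h
def boxf(p,B,yaw): 
    c,s=np.cos(np.radians(yaw)),np.sin(np.radians(yaw)); return np.array([B[0]+c*p[0]-s*p[1],B[1]+s*p[0]+c*p[1],B[2]+p[2]])
E
python3 - <<'E'
from h import *
c=[(40,18),(316,50),(12,212),(293,249)]
P=[onz('top',(180+a/4,145+b/4),z) for (a,b),z in zip(c,[95,95,99,99])]
print(np.array(P)); m=np.mean(P,0);print('box',m)
print('yaw', [np.degrees(np.arctan2(*(P[i]-P[j])[1::-1])) for i,j in [(0,2),(1,3)]],[np.degrees(np.arctan2(*(P[i]-P[j])[1::-1]))-90 for i,j in [(0,1),(2,3)]])
print('staple',onz('top',(180+147/4,145+270/4),97))
for n,uv in [('tip',(225,412)),('heel',(190,590)),('tabbase',(150,500))]:
    print(n,onz('top',(265+uv[0]/10,215+(uv[1]-300)/10),4))
print(np.degrees(readout.get_obs()['eef_rot']))
M=R.from_rotvec(readout.get_obs()['eef_rot']).as_matrix();print(M)
E
```

```text
[[ 743.16   79.4    95.  ]
 [ 711.37 -160.06   95.  ]
 [ 573.47  102.84   99.  ]
 [ 537.84 -136.67   99.  ]]
box [641.46 -28.62  97.  ]
yaw [np.float64(-7.864177392268319), np.float64(-7.676992647718573)] [np.float64(-7.562000754845059), np.float64(-8.461114245399202)]
staple [522.08 -11.82  97.  ]
tip [ 474.71 -262.49    4.  ]
heel [ 410.74 -247.96    4.  ]
tabbase [ 443.36 -234.34    4.  ]
[ -35.74 -176.41    0.06]
[[-0.92  0.39 -0.  ]
 [ 0.39  0.92 -0.  ]
 [ 0.   -0.   -1.  ]]
```

Estimated box centre is (641.5,-28.6) with yaw -7.9°. I'll move above and behind the strap with the fingers shut.

Run:
```python
from h import *
o=readout.get_obs(); B=(641.5,-28.6,0)
print(boxf((-60,0,230),B,-7.9),delta(boxf((-60,0,230),B,-7.9),172.1,o))
```

```text
[582.07 -20.35 230.  ] (array([-54.41, -34.2 ,   0.03]), np.float64(-15.006287040513058), np.float64(157.09371295948694))
```

```bash
python3 -m inch '[[[-6,-4,0],-2,-1],[[-13,-8,0],-5,-1],[[-19,-12,0],-7,-1],[[-25,-15.5,0],-9,-1],[[-31,-19,0],-11,-1],[[-37,-23,0],-13,-1],[[-42,-27,0],-15,-1],[[-48,-30.5,0],-15,-1]]' 10
python3 - <<'E'
from h import *
o=readout.get_obs(); B=(641.5,-28.6,0)
print(o['t'],o['eef_pos'],delta(boxf((-60,0,230),B,-7.9),172.1,o))
E
```

```text
t: 0.87
eef_pos: [405.4, 231.4, 230.6]
eef_rot: [0.213, 3.134, 0.0]
contact_force: [0.4, 1.2, -0.9]
grip_width: 44.1
finger_force: 0.0
0.8667 [405.4  231.37 230.55] (array([-20.91, -22.55,   0.06]), np.float64(0.13214344985402704), np.float64(172.23214344985402))
```

```bash
python3 -m inch '[[[-3,-3.2,0],0,-1],[[-6,-6.4,0],0,-1],[[-9,-9.6,0],0,-1],[[-12,-12.8,0],0,-1],[[-15,-16,0],0,-1],[[-17,-18,0],0,-1],[[-17,-18,0],0,-1],[[-17,-18,0],0,-1]]'
python3 - <<'E'
from h import *
o=readout.get_obs(); B=(641.5,-28.6,0)
im=vision.get_image('wrist')
print(repr(o['eef_pos']),repr(o['eef_rot']),delta(boxf((-60,0,230),B,-7.9),172.1,o))
cv2.imwrite('pics/w1.png',cv2.resize(im,(800,600),interpolation=cv2.INTER_CUBIC))
np.savez('w1',im=im,**o)
E
```

```text
t: 1.53
eef_pos: [548.7, 30.2, 229.7]
eef_rot: [-0.221, -3.133, 0.0]
contact_force: [-0.4, -0.6, -0.1]
grip_width: 0.5
finger_force: 0.0
array([548.74,  30.16, 229.72]) array([-0.22, -3.13,  0.  ]) (array([-4.01, -4.53, -0.03]), np.float64(-0.16698154723511038), np.float64(171.93301845276488))
```

View pics/w1.png

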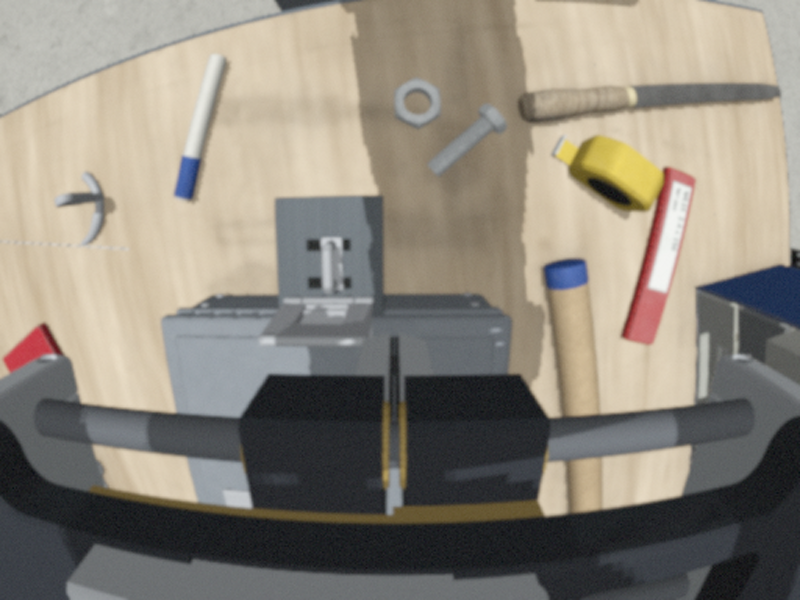

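The wrist view shows the strap standing. Its free edge runs from (262,342) to (367,342) and the hinge is at about (330,301). The staple crown runs (331,238)–(331,292), the bracket corners are at (276,198) and (382,197), and the pin is at (85,205).

Run:
```python
from h import *
d=np.load('w1.npz'); o={k:d[k] for k in ['eef_pos','eef_rot']}
B=np.array((641.5,-28.6,0)); y=-7.9; k=.64
c,s=np.cos(np.radians(y)),np.sin(np.radians(y)); M=np.array([[c,s,0],[-s,c,0],[0,0,1]])
def rb(u,v): 
    O,D=ray('wrist',(u*k,v*k),o); return M@(O-B),M@D
def bz(u,v,z): O,D=rb(u,v); return O+D*(z-O[2])/D[2]
print('cam',rb(0,0)[0])
print('bracket corners',bz(276,198,75),bz(382,197,75))
print('slots L/R mid',bz(313,263,75),bz(343,263,75))
print('crown ends',bz(332,238,99),bz(332,292,99),'hinge ends',bz(283,303,84),bz(375,300,84))
for uv in [(262,342),(314,342),(367,342)]:
    O,D=rb(*uv)
    t=np.linspace(50,400,5000); P=O+t[:,None]*D
    dd=np.hypot(P[:,0]+94,P[:,2]-83.5); i=np.where(np.diff(np.sign(dd-69)))[0]
    print(uv,[ (P[j],np.degrees(np.arctan2(P[j,2]-83.5,-94-P[j,0]))) for j in i])
```

```text
cam [-164.96   45.25  385.01]
bracket corners [-163.63  -34.21   75.  ] [-162.64   37.62   75.  ]
slots L/R mid [-118.62   -9.71   75.  ] [-118.41   10.93   75.  ]
crown ends [-137.8     7.02   99.  ] [-103.52    6.11   99.  ] hinge ends [-92.82 -30.03  84.  ] [-94.74  32.72  84.  ]
(262, 342) [(array([-87.44, -26.26, 152.22]), np.float64(95.45078870334459)), (array([-47.58, -63.03,  32.52]), np.float64(-132.3181988816882))]
(314, 342) [(array([-87.78,   2.69, 152.22]), np.float64(95.17021147473717)), (array([-47.97, -19.27,  32.14]), np.float64(-131.8679019972093))]
(367, 342) [(array([-87.93,  31.04, 152.29]), np.float64(95.04405600954914)), (array([-48.11,  23.69,  31.98]), np.float64(-131.69652652053944))]
```

```bash
cat > st.py <<'E'
from h import *
o=readout.get_obs(); B=(641.5,-28.6,0); y=-7.9
c,s=np.cos(np.radians(y)),np.sin(np.radians(y)); M=np.array([[c,s,0],[-s,c,0],[0,0,1]])
print('t',o['t'],'box TCP',M@(o['eef_pos']-B),'F box',M@o['contact_force'],'Tq',M@o['ft_torque'],'head',delta((0,0,0),0,o)[2]-y,'w',o['grip_width'],o['finger_force'])
E
python3 -m inch '[[[-2,-2.2,0],0,-1],[[-4,-4.4,0],0,-1],[[-4,-4.4,2],0,-1],[[-4,-4.4,5],0,-1],[[-4,-4.4,7.2],0,-1],[[-4,-4.4,7.2],0,-1],[[-4,-4.4,7.2],0,-1]]' >/dev/null; python3 st.py
```

```text
t 2.1667 box TCP [-61.15   3.92 158.57] F box [ 0.15 -0.32  1.51] Tq [-0.01  0.02  0.02] head 180.07325931806756 w 0.28039614462601603 0.0
```

```bash
python3 -m inch '[[[1.2,0,0],0,-1],[[2.2,0,0],0,-1],[[3.1,0,0],0,-1],[[4.0,0,0],0,-1],[[4.9,0,0.3],0,-1],[[5.8,0,0.6],0,-1],[[6.5,0,1.0],0,-1],[[7.1,0,1.45],0,-1]]'|grep contact;python3 st.py
python3 -m inch '[[[0.55,0,0.6],0,-1],[[1.05,0,1.2],0,-1],[[1.35,0,1.7],0,-1],[[1.55,0,2.15],0,-1],[[1.7,0,2.7],0,-1],[[1.8,0,3.15],0,-1],[[1.8,0,3.2],0,-1],[[1.8,0,3.2],0,-1]]'|grep contact;python3 st.py
```

```text
contact_force: [1.0, 0.2, 0.2]
t 2.8333 box TCP [-131.39    3.34  145.49] F box [0.96 0.31 0.23] Tq [ 0.1  -0.16  0.02] head 180.0336462108836 w 0.40839958710115054 0.2869988285237923
contact_force: [-1.8, 0.7, 2.0]
t 3.5 box TCP [-149.62    2.83  111.72] F box [-1.83  0.43  1.98] Tq [ 0.    0.29 -0.05] head 179.9904556192032 w 0.2207824441987998 0.9203922309097834
```

Now I'll press down gently while watching the force.

```bash
python3 -m inch '[[[0,0,0.1],0,-1],[[0,0,0.2],0,-1],[[0,0,0.2],0,-1]]'>/dev/null;python3 st.py
python3 -m inch '[[[0,0,0.1],0,-1],[[0,0,0.2],0,-1],[[0,0,0.2],0,-1]]'>/dev/null;python3 st.py
```

```text
t 3.75 box TCP [-149.52    2.83  110.04] F box [-3.14  0.05  5.63] Tq [-0.02  0.66  0.  ] head 179.9931216834389 w 0.35876651674366516 2.6971381850307807
t 4.0 box TCP [-149.52    2.83  108.3 ] F box [-5.77  0.05  9.26] Tq [-0.07  1.01  0.02] head 179.9940754007584 w 0.37944752421580347 4.620388989569619
```

```bash
python3 -m inch '[[[0,0,-1],0,-1],[[0,0,-3],0,-1],[[0,0,-6],0,-1],[[0,0,-9],0,-1],[[0,0,-12],0,-1],[[0,0,-12],0,-1],[[0,0,-12],0,-1]]'>/dev/null;python3 st.py
python3 - <<'E'
from h import *
o=readout.get_obs();im=vision.get_image('wrist');np.savez('w2',im=im,**o)
s=vision.get_image('scene')
a=cv2.resize(im[80:330,100:400],None,fx=2,fy=2,interpolation=cv2.INTER_CUBIC)
b=cv2.resize(s[140:240,180:260],None,fx=2.5,fy=2.5,interpolation=cv2.INTER_CUBIC)
c=np.zeros((500,200,3),np.uint8);c[:250]=b
cv2.imwrite('pics/w2.png',np.hstack([a,c]))
E
```

```text
t 4.5833 box TCP [-148.99    2.88  229.61] F box [ 0.14 -0.79 -0.54] Tq [ 0.01  0.01 -0.02] head 179.9938754987336 w 0.4599999495628805 0.0
```

View pics/w2.png

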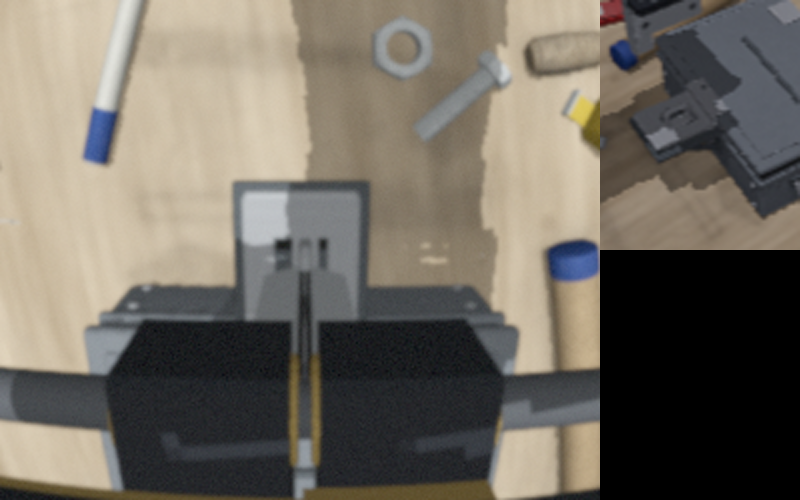

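The strap now lies flat with the staple standing through the slot (crop (304,252)). Next, go to the pin.

Run:
```python
from h import *
d=np.load('w2.npz'); o={k:d[k] for k in ['eef_pos','eef_rot']}
B=np.array((641.5,-28.6,0)); y=-7.9
c,s=np.cos(np.radians(y)),np.sin(np.radians(y)); M=np.array([[c,s,0],[-s,c,0],[0,0,1]])
for uv in [(240,190),(362,190)]:
    print(M@(onz('wrist',(100+uv[0]/2,80+uv[1]/2),86,o)-B))
print('crown front',M@(onz('wrist',(100+305/2,80+238/2),99,o)-B))
print(delta((443,-310,150),90,readout.get_obs()))
```

```text
[-161.44  -30.07   86.  ]
[-161.42   32.35   86.  ]
crown front [-139.5     3.17   99.  ]
(array([  0.8 , -30.88,   7.73]), np.float64(82.09260761678041), np.float64(172.0926076167804))
```

```bash
python3 -m inch '[[[0,-3,0],7,-0.2],[[0,-7,0],14,-0.2],[[0,-11,0],21,-0.2],[[0,-15,1],28,-0.2],[[0.3,-19,2],35,-0.2],[[0.4,-23,4],42,-0.2],[[0.6,-27,6],49,-0.2],[[0.8,-30.5,7.5],56,-0.2]]' 20 >/dev/null
python3 -m inch '[[[0,0,0],7,-0.2],[[0,0,0],14,-0.2],[[0,0,0],21,-0.2],[[0,0,0],26,-0.2],[[0,0,0],26,-0.2],[[0,0,0],26,-0.2]]'>/dev/null
python3 - <<'E'
from h import *
o=readout.get_obs();im=vision.get_image('wrist');np.savez('w3',im=im,**o)
print(o['t'],o['eef_pos'],delta((443,-310,150),90,o))
cv2.imwrite('pics/w3.png',cv2.resize(im,(800,600),interpolation=cv2.INTER_CUBIC))
E
```

```text
5.85 [ 444.03 -303.61  152.99] (array([-0.64, -0.11,  0.3 ]), np.float64(0.26287382593919517), np.float64(90.2628738259392))
```

View pics/w3.png

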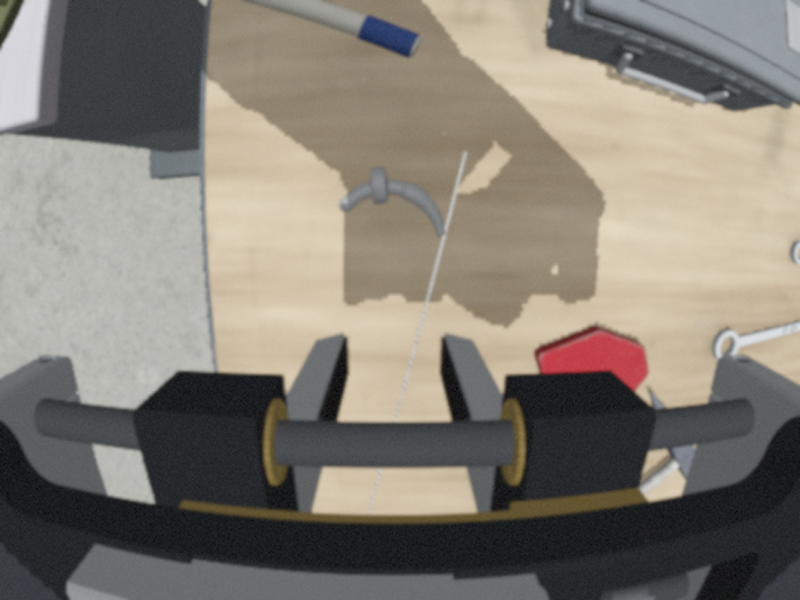

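The pin is clearly visible: tab at (379,186), tip at (442,233), heel end at (345,206). I'll enlarge it.

Run:
```python
import numpy as np,cv2
im=np.load('w3.npz')['im'][95:160,210:295]
cv2.imwrite('pics/w3c.png',cv2.resize(im,None,fx=9,fy=9,interpolation=cv2.INTER_CUBIC))
```

```text
(no output)
```

View pics/w3c.png

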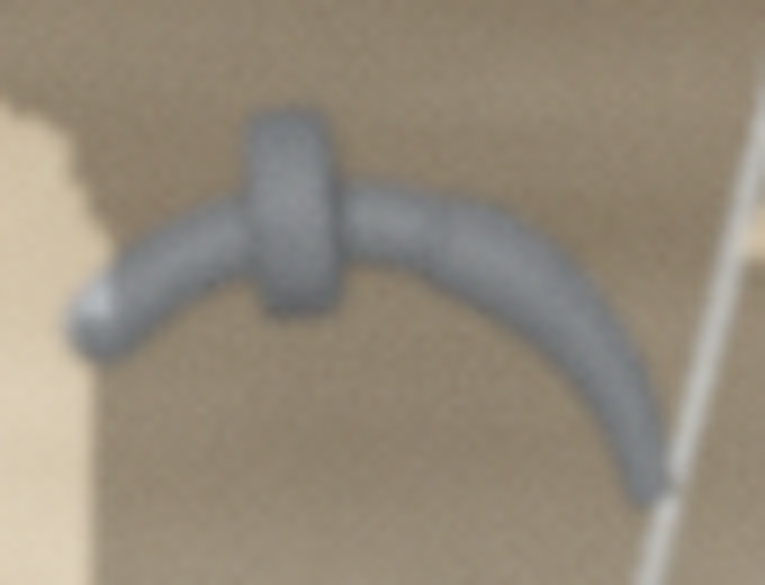

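Run:
```python
from h import *
from scipy.optimize import least_squares
d=np.load('w3.npz'); o={k:d[k] for k in ['eef_pos','eef_rot']}
f=lambda uv,z: onz('wrist',(210-.5+.5+uv[0]/9,95+uv[1]/9),z,o)
c=np.array([f(p,5)[:2] for p in [(98,328),(180,262),(220,240),(395,222),(450,235),(520,270),(590,355)]]+[f((648,495),3)[:2]])
print(c)
s=least_squares(lambda q:np.hypot(*(c-q[:2]).T)-36,[443,-270]); O=s.x; print(O,s.fun)
for n,p,off in [('heel',(90,335),42),('tip',(650,503),-85)]:
    q=f(p,4)[:2]-O; print(n,np.degrees(np.arctan2(q[1],q[0]))-off)
t=np.mean([f(p,66) for p in [(250,115),(325,110),(262,312),(342,310)]],0); q=t[:2]-O
print('tab',t,np.hypot(*q),np.degrees(np.arctan2(q[1],q[0])))
a=f((288,112),66)-f((302,311),66);print('tab dir',np.degrees(np.arctan2(a[1],a[0])),np.hypot(a[0],a[1]))
```

```text
[[ 411.71 -246.74]
 [ 421.03 -239.31]
 [ 425.55 -236.84]
 [ 445.21 -234.79]
 [ 451.4  -236.22]
 [ 459.3  -240.1 ]
 [ 467.32 -249.65]
 [ 474.37 -265.7 ]]
[ 438.75 -270.3 ] [-0.14 -0.31 -0.03  0.09  0.35  0.52 -0.75 -0.09]
heel 98.98921346091893
tip 91.01979216998593
tab [ 435.94 -234.73   66.  ] 35.67940470605696 94.5141213889718
tab dir 94.13715292877278 18.086063927965935
```

Run:
```python
from h import *
o=readout.get_obs(); print(delta((436,-234.4,51),94.3,o))
```

```text
(array([ 6.92, -0.77, 10.23]), np.float64(-4.010303295005031), np.float64(90.28969670499497))
```

```bash
python3 -m inch '[[[3,-0.3,0],-2,-0.2],[[6.9,-0.8,0],-4,-0.2],[[6.9,-0.8,0],-4,-0.2],[[6.9,-0.8,2],-4,-0.2],[[6.9,-0.8,4.5],-4,-0.2],[[6.9,-0.8,4.5],-4,-0.2],[[6.9,-0.8,4.5],-4,-0.2]]'|head -2
python3 - <<'E'
from h import *
o=readout.get_obs(); print(delta((436,-234.4,51),94.3,o))
E
```

```text
t: 6.48
eef_pos: [435.9, -234.7, 108.5]
(array([0.02, 0.03, 5.75]), np.float64(-0.109654870331795), np.float64(94.1903451296682))
```

```bash
python3 -m inch '[[[0,0,2],0,-0.2],[[0,0,4.5],0,-0.2],[[0,0,5.75],0,-0.2],[[0,0,5.75],0,-0.2],[[0,0,5.75],0,-0.9],[[0,0,5.75],0,-0.9],[[0,0,5.75],0,-0.9],[[0,0,5.75],0,-0.9]]' 45
python3 -m inch '[[[0,0,0],0,-0.95],[[0,0,0],0,-0.95],[[0,0,0],0,-0.95]]'
```

```text
t: 7.15
eef_pos: [436.7, -235.2, 52.6]
eef_rot: [2.139, 2.298, 0.0]
contact_force: [-0.0, 0.4, 0.1]
grip_width: 14.5
finger_force: 0.0
t: 7.4
eef_pos: [436.6, -235.1, 52.2]
eef_rot: [2.14, 2.299, 0.0]
contact_force: [-1.5, 0.3, 6.8]
grip_width: 7.8
finger_force: 45.0
```

```bash
python3 -m inch '[[[0,0,-1],0,-1],[[0,0,-4],0,-1],[[0,0,-7],0,-1],[[0,0,-10],0,-1],[[0,0,-13],0,-1],[[0,0,-13],0,-1],[[0,0,-13],0,-1]]'
python3 - <<'E'
import numpy as np,cv2
f=lambda n,x,y:cv2.resize(np.load(n)['im'][y:y+65,x:x+50],(400,520),interpolation=cv2.INTER_CUBIC)
cv2.imwrite('pics/st.png',np.hstack([f('w1.npz',187,130),f('w2.npz',227,170)]))
E
```

```text
t: 7.98
eef_pos: [436.6, -235.1, 183.1]
eef_rot: [2.139, 2.297, 0.001]
contact_force: [0.2, 0.4, -1.4]
grip_width: 7.9
finger_force: 45.0
```

View pics/st.png

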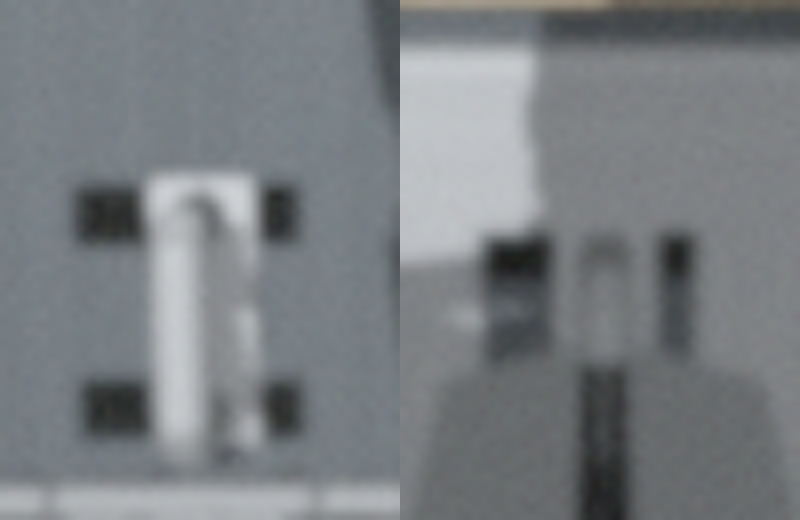

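From both crops the staple sits about 2 mm to +y of the slot centre, so its crown is near box-frame (-120.5, 3.3). Now I'll stage the pin with its tip just left of the staple.

```bash
cat > pin.py <<'E'
from h import *
B=(641.5,-28.6,0)
def goal(yaw,z,dx=0,dy=0,O=(-156.5,3.3),rad=35.4):
    a=np.radians(yaw); return boxf((O[0]+dx+rad*np.cos(a),O[1]+dy+rad*np.sin(a),z),B,-7.9), yaw-7.9
def to(*a,**k):
    g,h=goal(*a,**k); d=delta(g,h,readout.get_obs()); print(d[0],'turn %.1f'%d[1])
E
python3 -c "
from pin import *
to(102,183,dy=12)"
```

```text
[27.42  6.92 -0.02] turn -0.0
```

```bash
python3 -m inch '[[[3,0.7,0],0,-1],[[6.5,1.7,0],0,-1],[[10,2.5,0],0,-1],[[13.5,3.4,0],0,-1],[[17,4.3,0],0,-1],[[20.5,5.2,0],0,-1],[[24,6,0],0,-1],[[27.4,6.9,0],0,-1]]'>/dev/null
python3 -m inch '[[[0,0,0],0,-1],[[0,0,0],0,-1],[[0,0,0],0,-1]]'
python3 -c "
from pin import *
to(102,150,dy=12)"
```

```text
t: 8.9
eef_pos: [485.0, 43.1, 180.5]
eef_rot: [-2.139, -2.299, 0.002]
contact_force: [-0.0, 0.0, -0.4]
grip_width: 7.5
finger_force: 45.0
[0.02 0.11 3.05] turn 0.0
```

```bash
python3 -m inch '[[[0,0.1,1.5],0,-1],[[0,0.1,3],0,-1],[[0,0.1,3],0,-1],[[0,0.1,3],0,-1]]'
python3 - <<'E'
from pin import *
to(102,139.7)
s=vision.get_image('scene');t=vision.get_image('top');w=vision.get_image('wrist');np.savez('w4',im=w,**readout.get_obs())
f=lambda im,x,y,w,h:cv2.resize(im[y:y+h,x:x+w],(400,300),interpolation=cv2.INTER_CUBIC)
cv2.imwrite('pics/stage.png',np.vstack([np.hstack([f(s,185,145,80,60),f(t,190,175,60,45)]),np.hstack([f(w,100,80,320,240),f(w,180,150,120,90)])]))
E
```

```text
t: 9.23
eef_pos: [486.1, 42.4, 151.1]
eef_rot: [-2.142, -2.297, 0.002]
contact_force: [-0.2, -0.5, -1.2]
grip_width: 7.6
finger_force: 45.0
[-1.08 -0.24  1.14] turn -0.1
```

View pics/stage.png

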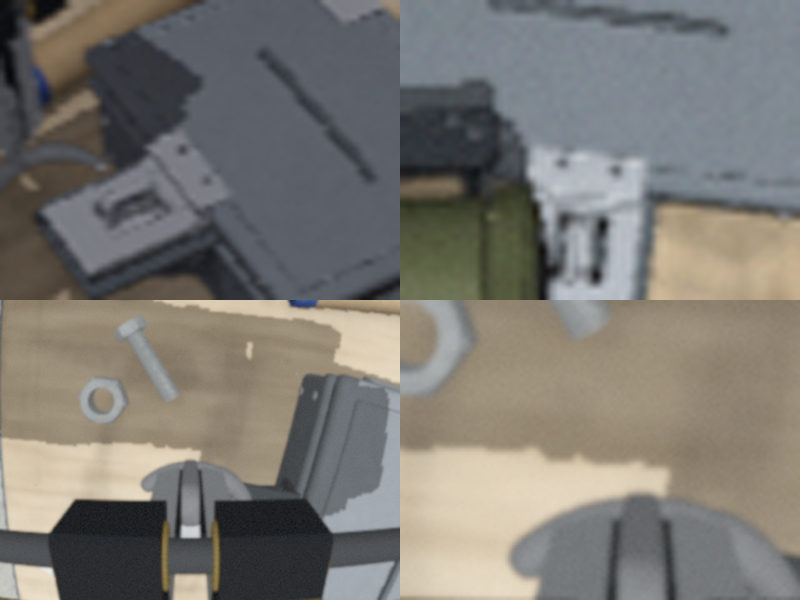

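The scene crop shows the pin's tip at about (105,166) and the staple at (130,207). I'll compare the tip's pixel with its prediction.

Run:
```python
from h import *
B=(641.5,-28.6,0)
def proj(n,P):
    p=vision.camera_params(n);E=np.array(p['extrinsics']);c=E[:3,:3].T@(P-E[:3,3]);return np.array([p['cx']+p['fx']*c[0]/-c[2],p['cy']-p['fy']*c[1]/-c[2]])
o=readout.get_obs();M=R.from_rotvec(o['eef_rot']).as_matrix()
h=np.degrees(np.arctan2(M[1,0],M[0,0]))
O=o['eef_pos'][:2]-35.4*M[:2,0]
def bar(phi,z): a=np.radians(h+phi); return np.array([*(O+36*np.array([np.cos(a),np.sin(a)])),z])
zu=o['eef_pos'][2]-52.2
sc=lambda P:(proj('scene',P)-[185,145])*5
print('tip',sc(bar(-85,zu+2.75)),sc(bar(-85,zu-2.25)),'mid',sc(bar(-40,zu+10)),'60',sc(bar(-60,zu+8)))
print('staple crown top',sc(boxf((-120.5,3.3,101),B,-7.9)),'strap corners',sc(boxf((-162.5,31.3,87.5),B,-7.9)),sc(boxf((-162.5,-28.7,87.5),B,-7.9)))
```

```text
tip [ 99.64 157.54] [100.42 163.69] mid [ 53.16 137.38] 60 [ 75.44 141.5 ]
staple crown top [119.73 183.81] strap corners [ 32.04 198.43] [ 81.37 267.04]
```

```bash
python3 -m inch '[[[0,-0.02,0.5],0,-1],[[0,-0.02,1.14],0,-1],[[0,-0.02,1.14],0,-1],[[-0.5,-0.12,1.14],0,-1],[[-1.08,-0.24,1.14],0,-1],[[-1.08,-0.24,1.14],0,-1],[[-1.08,-0.24,1.14],0,-1]]'>/dev/null; python3 st.py;python3 -c "
from pin import *
to(102,139.7);to(92,139.7)"
```

```text
t 9.9667 box TCP [-163.39   38.55  140.27] F box [-0.05 -0.39 -1.52] Tq [-0.06  0.09  0.01] head 101.95269748553595 w 7.814844058613065 44.999041110277176
[-0.05 -0.06  0.06] turn -0.0
[-0.1   0.56  0.06] turn 10.0
```

```bash
python3 -m inch '[[[-0.06,0.08,0.03],2.5,-1],[[-0.06,0.25,0.06],5,-1],[[-0.08,0.4,0.06],7.5,-1],[[-0.1,0.56,0.06],10,-1],[[-0.1,0.56,0.06],10,-1]]'>/dev/null; python3 st.py
python3 -m inch '[[[0,0.15,0],2.5,-1],[[-0.01,0.31,0],5,-1],[[-0.01,0.31,0],5,-1]]'>/dev/null; python3 st.py;python3 -c "
from pin import *
to(87,139.7);to(77,139.7)"
```

```text
t 10.3833 box TCP [-157.58   39.18  139.62] F box [ 0.38  0.54 -1.  ] Tq [-0.08  0.08 -0.03] head 91.87254313106962 w 8.09534755639738 44.99962270259857
t 10.6333 box TCP [-154.58   39.18  139.59] F box [-0.41 -0.22 -1.09] Tq [-0.07  0.1  -0.02] head 86.95344651137292 w 7.7400556565849445 44.9995431303978
[-0.05 -0.   -0.01] turn -0.0
[-0.11  0.61 -0.01] turn 10.0
```

```bash
python3 -m inch '[[[-0.04,0.15,0],2.5,-1],[[-0.06,0.31,0],5,-1],[[-0.08,0.46,0],7.5,-1],[[-0.1,0.61,0],10,-1],[[-0.1,0.61,0],10,-1]]'>/dev/null; python3 st.py
python3 -m inch '[[[0,0.15,0],2.5,-1],[[-0.01,0.31,0],5,-1],[[-0.01,0.31,0],5,-1]]'>/dev/null; python3 st.py;python3 -c "
from pin import *
to(72,139.7);to(67,139)"
```

```text
t 11.05 box TCP [-148.61   37.82  139.53] F box [ 0.17  0.6  -1.34] Tq [-0.03  0.07  0.02] head 77.00740525424288 w 7.898192141620323 44.99954804778099
t 11.3 box TCP [-145.85   37.02  139.26] F box [-0.22 -0.38 -4.62] Tq [-0.15  0.12 -0.  ] head 72.04863243259516 w 7.649107508745941 44.998498409986496
[ 0.    0.03 -0.04] turn 0.0
[-0.01  0.34  0.03] turn 5.0
```

```bash
python3 -m inch '[[[0,0,0.05],0,-1],[[0,0.15,0.07],2.5,-1],[[-0.01,0.31,0.1],5,-1],[[-0.01,0.31,0.1],5,-1]]'>/dev/null; python3 st.py
python3 -m inch '[[[0,0.15,0.04],2.5,-1],[[-0.01,0.31,0.07],5,-1],[[-0.01,0.31,0.07],5,-1]]'>/dev/null; python3 st.py;python3 -c "
from pin import *
to(62,137.6);to(57,137)"
```

```text
t 11.6333 box TCP [-142.74   35.96  138.51] F box [ 0.95  0.5  -1.37] Tq [-0.07  0.04 -0.02] head 67.0292181461393 w 7.881247383165507 44.99928206205368
t 11.8833 box TCP [-139.89   34.71  137.91] F box [-0.16  0.18 -0.73] Tq [0.08 0.08 0.04] head 62.0600337859048 w 7.795464514262777 44.99884396791458
[-0.01  0.01  0.03] turn 0.1
[-0.03  0.32  0.09] turn 5.1
```

```bash
python3 -m inch '[[[-0.01,0.16,0.02],2.5,-1],[[-0.03,0.32,0.05],5,-1],[[-0.03,0.32,0.05],5,-1]]'>/dev/null; python3 st.py
python3 -m inch '[[[0,0.15,0.03],2.5,-1],[[-0.01,0.31,0.06],5,-1],[[-0.01,0.31,0.06],5,-1]]'>/dev/null; python3 st.py;python3 -c "
from pin import *
to(52,136.3);to(47,135.7)"
```

```text
t 12.1333 box TCP [-137.31   33.04  137.39] F box [ 0.1   2.17 -0.54] Tq [ 0.4   0.25 -0.02] head 57.0809309498639 w 7.882675785516385 44.99798074364662
t 12.3833 box TCP [-134.79   31.31  136.81] F box [-1.31  2.98  0.89] Tq [ 0.59  0.43 -0.05] head 52.09876335143056 w 7.492047699206632 44.99771185219288
[-0.    0.01  0.05] turn 0.1
[-0.02  0.32  0.11] turn 5.1
```

```bash
python3 -m inch '[[[-0.01,0.16,0.02],2.5,-1],[[-0.02,0.32,0.05],5,-1],[[-0.02,0.32,0.05],5,-1]]'>/dev/null; python3 st.py
python3 -m inch '[[[0,0.15,0.03],2.5,-1],[[-0.01,0.31,0.06],5,-1],[[-0.01,0.31,0.06],5,-1]]'>/dev/null; python3 st.py;python3 -c "
from pin import *
to(42,135.5);to(37,135)"
```

```text
t 12.6333 box TCP [-132.41   29.22  136.25] F box [-0.96  2.43 -0.19] Tq [ 0.59  0.42 -0.07] head 47.114769040991796 w 7.632880483401439 44.99796196818352
t 12.8833 box TCP [-130.12   27.06  135.72] F box [-0.69  1.56  0.38] Tq [ 0.54  0.41 -0.08] head 42.118167116385195 w 7.94940946377533 44.99809853732586
[-0.01  0.    0.02] turn 0.1
[-0.02  0.31  0.07] turn 5.1
```

```bash
python3 -m inch '[[[-0.01,0.16,0.03],2.5,-1],[[-0.02,0.31,0.07],5,-1],[[-0.02,0.31,0.07],5,-1]]'>/dev/null; python3 st.py
python3 -m inch '[[[0,0.08,0.02],1.3,-1],[[0,0.15,0.03],2.5,-1],[[0,0.15,0.03],2.5,-1]]'>/dev/null; python3 st.py;python3 -c "
from pin import *
to(34.5,135);to(32,134.9)"
```

```text
t 13.1333 box TCP [-127.99   24.66  135.3 ] F box [-0.99  3.26  2.79] Tq [ 0.84  0.33 -0.05] head 37.11337140463899 w 7.80861860267192 44.99819867312908
t 13.3833 box TCP [-127.03   23.52  135.17] F box [-1.15  5.11  5.02] Tq [ 1.11  0.44 -0.05] head 34.660545395015355 w 7.921309048499831 44.99724514782429
[-0.03 -0.    0.02] turn 0.2
[-0.04  0.15  0.03] turn 2.7
```

```bash
python3 -m inch '[[[-0.01,0.08,0],1.3,-1],[[-0.03,0.16,0],2.7,-1],[[-0.03,0.16,0],2.7,-1]]'>/dev/null; python3 st.py
python3 -m inch '[[[0,0.08,0],1.3,-1],[[0,0.16,0],2.5,-1],[[0,0.16,0],2.5,-1]]'>/dev/null; python3 st.py;python3 -c "
from pin import *
to(29.5,135);to(27,135)"
```

```text
t 13.6333 box TCP [-126.2    22.11  135.17] F box [0.71 6.05 3.43] Tq [ 1.28  0.04 -0.01] head 31.95081174533113 w 7.684234497756216 44.99729633331299
t 13.8833 box TCP [-125.39   20.73  135.17] F box [-0.16  5.77  3.86] Tq [ 1.16  0.12 -0.01] head 29.46218155793173 w 7.790856833266353 44.99733678996563
[-0.03 -0.01  0.02] turn -0.0
[-0.03  0.14  0.02] turn 2.5
```

```bash
python3 -m inch '[[[-0.01,0.07,0],1.3,-1],[[-0.02,0.15,0],2.5,-1],[[-0.02,0.15,0],2.5,-1]]'>/dev/null; python3 st.py
python3 -m inch '[[[0,0.07,0],1.3,-1],[[-0.01,0.15,0],2.5,-1],[[-0.01,0.15,0],2.5,-1]]'>/dev/null; python3 st.py;python3 -c "
from pin import *
to(24.5,135);to(22,135.5)"
```

```text
t 14.1333 box TCP [-124.72   19.29  135.26] F box [0.35 5.33 4.53] Tq [ 1.1   0.01 -0.08] head 26.965629528720193 w 7.5513856325300495 44.99760523438454
t 14.3833 box TCP [-124.07   17.75  135.35] F box [0.09 4.33 5.38] Tq [ 0.77  0.04 -0.03] head 24.464708341939044 w 7.747034603298412 44.99810948967934
[-0.01 -0.03  0.03] turn -0.0
[-0.01  0.12 -0.02] turn 2.5
```

```bash
python3 -m inch '[[[0,0.07,-0.02],1.3,-1],[[-0.01,0.14,-0.05],2.5,-1],[[-0.01,0.14,-0.05],2.5,-1]]'>/dev/null; python3 st.py
python3 -m inch '[[[0,0.07,-0.03],1.3,-1],[[-0.01,0.15,-0.06],2.5,-1],[[-0.01,0.15,-0.06],2.5,-1]]'>/dev/null; python3 st.py;python3 -c "
from pin import *
to(19.5,136);to(17,136.5)"
```

```text
t 14.6333 box TCP [-123.63   16.19  135.74] F box [0.55 3.22 6.23] Tq [ 0.66 -0.13  0.01] head 21.835393297976566 w 8.021418495619672 44.99845951795578
t 14.8833 box TCP [-123.28   14.61  136.26] F box [2.02 2.62 5.74] Tq [ 0.46 -0.08 -0.01] head 19.32363936281495 w 7.886515916423557 44.99900668859482
[ 0.03 -0.04  0.03] turn -0.2
[ 0.03  0.11 -0.02] turn 2.3
```

```bash
python3 -m inch '[[[0,0.07,-0.03],1.2,-1],[[0.01,0.13,-0.07],2.3,-1],[[0.01,0.13,-0.07],2.3,-1]]'>/dev/null; python3 st.py
python3 -m inch '[[[0,0.04,-0.02],0.6,-1],[[0,0.08,-0.04],1.2,-1],[[0,0.08,-0.04],1.2,-1]]'>/dev/null; python3 st.py;python3 -c "
from pin import *
to(16,137);to(14.5,137)"
```

```text
t 15.1333 box TCP [-122.93   13.33  136.68] F box [1.61 1.01 3.94] Tq [ 0.17 -0.15  0.04] head 16.993610515495604 w 7.58321024279518 44.99997138977051
t 15.3833 box TCP [-122.87   12.71  136.82] F box [1.38 0.76 3.38] Tq [ 0.14 -0.16  0.02] head 15.765680900434244 w 7.793393343555786 45.00023514032364
[ 0.05 -0.02 -0.02] turn -0.2
[ 0.05  0.07 -0.02] turn 1.3
```

```bash
for i in 1 2; do python3 -m inch '[[[0,0.03,-0.01],0.5,-1],[[0.01,0.06,-0.03],1,-1],[[0.01,0.06,-0.03],1,-1]]'>/dev/null; python3 st.py; done
python3 -c "
from pin import *
to(13.5,137);to(12.5,137)"
```

```text
t 15.6333 box TCP [-122.74   12.26  136.96] F box [0.72 2.22 2.81] Tq [ 0.23 -0.13  0.06] head 14.756016633921892 w 7.759040068393625 45.000296384096146
t 15.8833 box TCP [-122.6    11.76  137.1 ] F box [0.66 2.97 0.03] Tq [ 0.49 -0.16  0.04] head 13.74561140062215 w 7.760180104092706 44.9997653067112
[0.05 0.03 0.01] turn 0.2
[0.05 0.09 0.01] turn 1.2
```

```bash
for i in 1 2; do python3 -m inch '[[[0,0.03,0],0.5,-1],[[0,0.06,0],1,-1],[[0,0.06,0],1,-1]]'>/dev/null; python3 st.py; done
```

```text
t 16.1333 box TCP [-122.41   11.22  137.17] F box [ 1.84  3.51 -1.08] Tq [ 0.81 -0.2   0.12] head 12.744633009063165 w 7.5532957097561395 44.9984635412693
t 16.3833 box TCP [-122.27   10.7   137.2 ] F box [ 1.95  4.43 -2.08] Tq [ 0.94 -0.18  0.04] head 11.746691487832367 w 7.958183956004991 44.99870538711548
```

```bash
for i in 1 2 3; do python3 -m inch '[[[0,0.03,0],0.5,-1],[[0,0.06,0],1,-1],[[0,0.06,0],1,-1]]'>/dev/null; python3 st.py; done
```

```text
t 16.6333 box TCP [-122.16   10.37  137.2 ] F box [ 1.51  7.02 -2.91] Tq [ 1.4  -0.22  0.11] head 10.750217766282198 w 7.902623501398479 44.99932140111923
t 16.8833 box TCP [-122.09   10.11  137.19] F box [ 2.32  9.99 -1.83] Tq [ 1.9  -0.15  0.08] head 9.753643985941904 w 8.004032509278233 44.999130964279175
t 17.1333 box TCP [-121.97    9.87  137.24] F box [ 1.62 12.22 -1.87] Tq [ 2.51 -0.12  0.07] head 8.757476391759813 w 7.549104631454633 44.99950870871544
```

```bash
python3 -m inch '[[[0,-0.08,0],-1,-1],[[0,-0.14,0],-2,-1],[[0,-0.14,0],-2,-1]]'>/dev/null; python3 st.py
```

```text
t 17.3833 box TCP [-122.32   10.35  137.17] F box [-0.13  5.18 -1.76] Tq [ 0.98  0.2  -0.02] head 10.83431002521101 w 7.84668261741624 44.99808445572853
```

```bash
python3 -m inch '[[[0,0,0],0,-0.85],[[0,0,0],0,-0.7],[[0,0,0],0,-0.6],[[0,0,0],0,-0.5],[[0,0,0],0,-0.5],[[0,0,0],0,-0.5]]' 5 >/dev/null; python3 st.py
python3 -m inch '[[[0,0,-1],0,-0.5],[[0,0,-3],0,-0.5],[[0,0,-6],0,-0.5],[[0,0,-9],0,-0.5],[[0,0,-9],0,-0.5]]'>/dev/null; python3 st.py
python3 -m inch '[[[-3,0,0],0,-0.5],[[-6,0,-1],0,-0.5],[[-10,0,-2],0,-0.5],[[-14,0,-3],0,-0.5],[[-14,0,-3],0,-0.5],[[-14,0,-3],0,-0.5]]'>/dev/null
python3 - <<'E'
from h import *
o=readout.get_obs();s=vision.get_image('scene');t=vision.get_image('top');w=vision.get_image('wrist');np.savez('w5',im=w,s=s,t=t,**o);print(o['eef_pos'])
f=lambda im,x,y,w,h,W,H:cv2.resize(im[y:y+h,x:x+w],(W,H),interpolation=cv2.INTER_CUBIC)
cv2.imwrite('pics/end.png',np.vstack([np.hstack([f(s,185,145,80,60,400,300),f(t,190,185,60,45,400,300)]),np.hstack([f(w,60,20,384,288,400,300),f(w,200,90,104,78,400,300)])]))
E
```

```text
t 17.8833 box TCP [-122.03   10.01  137.41] F box [ 0.95 -0.54  0.64] Tq [-0.02  0.11 -0.01] head 10.781682357490007 w 23.33370105680612 0.0
t 18.3 box TCP [-120.32   10.31  233.86] F box [ 1.13 -0.35  0.39] Tq [-0.07  0.16  0.  ] head 10.795931185390687 w 23.511355161353592 0.0Traceback (most recent call last):
  File "<stdin>", line 2, in <module>
TypeError: numpy.savez() got multiple values for keyword argument 't'
```

Run:
```python
from h import *
o=readout.get_obs();s=vision.get_image('scene');t=vision.get_image('top');w=vision.get_image('wrist');np.savez('w5',im=w,s=s,top=t,**o);print(o['eef_pos'])
f=lambda im,x,y,w,h,W,H:cv2.resize(im[y:y+h,x:x+w],(W,H),interpolation=cv2.INTER_CUBIC)
cv2.imwrite('pics/end.png',np.vstack([np.hstack([f(s,185,145,80,60,400,300),f(t,190,185,60,45,400,300)]),np.hstack([f(w,60,0,384,288,400,300),f(w,190,60,128,96,400,300)])]))
```

```text
[382.86  -8.83 257.21]
```

View pics/end.png

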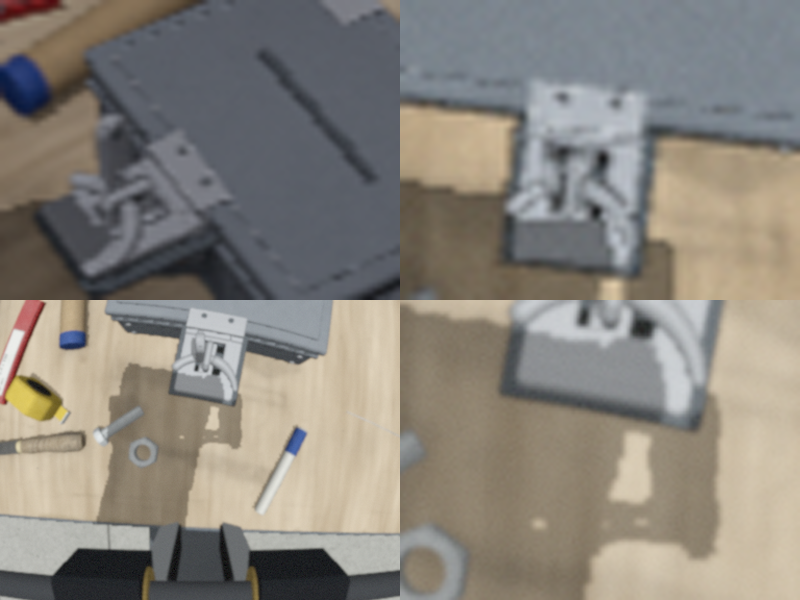

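The pin sits through the staple, with its tip at the front right (lower-right crop, about (678,412)), its heel at the left and the tab against the staple. I'll check its angle numerically.

Run:
```python
from h import *
d=np.load('w5.npz'); o={k:d[k] for k in ['eef_pos','eef_rot']}
B=np.array((641.5,-28.6,0)); y=-7.9
c,s=np.cos(np.radians(y)),np.sin(np.radians(y)); M=np.array([[c,s,0],[-s,c,0],[0,0,1]])
f=lambda u,v,z:M@(onz('wrist',(u,v),z,o)-B)
t=f(190+278*.32,60+112*.32,88);print('tip',t)
q=lambda X,Y:(60+X*.96,(Y-300)*.96)
print('strap corners',f(*q(171,391),86),f(*q(236,403),86),'tip2',f(*q(232,397),88),'heel',f(*q(178,372),88),'staple',f(*q(214,352),101),'tabtop',f(*q(201,342),150))
for a in (14.5,12,18): print(a,np.array([-156.5,3.3])+36*np.array([np.cos(np.radians(a-85)),np.sin(np.radians(a-85))]))
```

```text
tip [-159.93  -26.95   88.  ]
strap corners [-161.57   33.17   86.  ] [-161.29  -35.87   86.  ] tip2 [-156.13  -30.39   88.  ] heel [-140.51   29.61   88.  ] staple [-115.39   -3.07  101.  ] tabtop [-121.1     9.19  150.  ]
14.5 [-144.48  -30.64]
12 [-145.97  -31.13]
18 [-142.43  -29.84]
```

Run:
```python
from h import *
B=np.array((641.5,-28.6,0)); y=-7.9
c,s=np.cos(np.radians(y)),np.sin(np.radians(y)); M=np.array([[c,s,0],[-s,c,0],[0,0,1]])
g=lambda X,Y,z:M@(onz('top',(190+(X-400)/6.667,185+Y/6.667),z)-B)
h=lambda X,Y,z:M@(onz('scene',(185+X/5,145+Y/5),z)-B)
print('top: tip',g(622,262,88),'heel',g(514,207,88),'strap/bracket front corners',g(503,262,75),g(640,272,75),'hinge edge corners',g(528,82,95),g(650,92,95))
print('scene: tip',h(92,268,88),'heel',h(76,182,88),'strap corners',h(37,213,86),h(90,283,86))
# wrist: intensity profile round arcs: score model bar vs surroundings
d=np.load('w5.npz');o={k:d[k] for k in ['eef_pos','eef_rot']};im=cv2.cvtColor(d['im'],cv2.COLOR_BGR2GRAY)
p=vision.camera_params('wrist');E=np.eye(4);E[:3,:3]=R.from_rotvec(o['eef_rot']).as_matrix();E[:3,3]=o['eef_pos'];E=E@p['hand_eye']
def proj(P):
    q=(P-E[:3,3])@E[:3,:3];q=q*[1,-1,-1];rr=np.hypot(q[:,0],q[:,1]);th=np.arctan2(rr,q[:,2]);return np.c_[p['cx']+p['fx']*th*q[:,0]/rr,p['cy']+p['fy']*th*q[:,1]/rr]
sub=im[58:100,225:300];print(sub[::2,::3])
```

```text
top: tip [-157.42  -26.6    88.  ] heel [-136.11   32.1    88.  ] strap/bracket front corners [-164.37   35.21   75.  ] [-160.95  -35.83   75.  ] hinge edge corners [-71.8   32.79  95.  ] [-69.31 -30.14  95.  ]
scene: tip [-158.06  -32.81   88.  ] heel [-135.95   28.94   88.  ] strap corners [-164.63   21.23   86.  ] [-163.33  -40.16   86.  ]
[[191 146 175 197 201 191 176 155  97  96 139 195 167 174 196 196 182 186
  204 203 203 185 120 151 175]
 [183 175 197 198 180 162 169 174 109 117 153 194 151 154 183 201 198 182
  191 204 204 176 118 161 176]
 [164 193 198 177 165 187 200 184  93 145 148 174 174 136 158 182 198 190
  179 201 204 159 119 170 178]
 [157 186 180 168 197 202 205 166  59 163 151 161 194 140 114 155 183 198
  181 193 203 149 122 181 180]
 [148 156 163 195 204 202 207 147  76 188 133 138 193 123  68 105 162 190
  192 179 202 134 128 190 186]
 [115 111 181 203 203 204 205 174 144 194 142 128 199  94  43  68 151 174
  196 181 196 130 133 196 193]
 [ 94  87 154 167 175 201 204 203 199 197 195 191 198  77  44  97 192 157
  186 190 183 124 140 197 196]
 [ 80  84 139 145 14
[... 750 characters left out ...]
45 143 142 141 143 144 142 143 150 204
  207 193 170 154 196 192 191]
 [ 74  80  91 100 111 118 127 133 140 142 140 143 142 143 141 142 145 201
  208 194 130 153 193 192 191]
 [ 81  76  74  77  78  84  93 102 114 120 128 137 139 143 141 143 145 199
  207 183 119 127 174 188 188]
 [119 112 102  95  84  83  77  78  81  87  99 106 117 126 132 135 141 201
  207 168 117 123 159 183 186]
 [121 127 129 129 126 123 112  96  87  79  74  79  84  92 103 112 125 190
  200 152 114 127 153 185 181]
 [123 126 129 132 132 136 135 132 127 116 105  91  75  75  78  79  99 147
  163 120  91 130 138 184 182]
 [123 126 130 134 133 137 138 136 133 134 132 134 125 112  97  81  95 122
  126 101  84 132 137 186 188]]
```

Run:
```python
from h import *
B=np.array((641.5,-28.6,0)); y=-7.9
c,s=np.cos(np.radians(y)),np.sin(np.radians(y)); M=np.array([[c,s,0],[-s,c,0],[0,0,1]])
d=np.load('w5.npz');o={k:d[k] for k in ['eef_pos','eef_rot']}
g=cv2.cvtColor(d['im'],cv2.COLOR_BGR2GRAY)
print(M@(onz('wrist',(282.5,84),87.5,o)-B)); print(g[76:94,270:294])
```

```text
[-146.16  -28.29   87.5 ]
[[148 162 186 202 205 206 204 201 188 166 158 169 185 193 191 179 159 135
  121 122 146 176 190 194]
 [149 161 185 200 205 206 206 204 199 185 166 165 179 191 192 183 165 142
  127 127 151 178 191 192]
 [147 159 181 197 203 206 207 206 204 195 178 165 173 184 191 185 170 148
  128 133 160 184 189 193]
 [144 153 170 186 198 204 207 206 205 200 188 169 169 183 191 189 174 152
  131 140 166 184 190 191]
 [142 143 154 169 190 202 206 207 205 204 194 173 165 180 189 188 175 151
  131 141 171 186 190 191]
 [143 140 147 161 186 200 204 206 206 205 195 171 162 175 187 190 177 154
  135 147 174 186 190 189]
 [142 144 146 160 184 199 205 205 205 204 194 168 155 168 187 191 179 158
  141 155 175 187 190 189]
 [143 144 147 160 185 201 207 207 206 205 196 178 161 168 183 190 181 161
  143 159 182 190 192 190]
 [142 144 145 160 183 200 205 205 207 207 204 190 174 170 181 191 183 162
  148 165 187 193 194 191]
 [144 144 146 154 177 195 205 206 208 207 207 202 187 173 176 186 179 160
  153 171 189 195 195 192]
 [143 145 145 150 166 189 204 208 208 207 206 205 193 171 165 170 167 152
  154 176 193 196 195 193]
 [144 142 145 146 160 185 202 207 208 209 210 207 194 166 148 149 147 141
  155 178 193 194 194 192]
 [142 144 141 145 161 185 201 207 208 208 208 206 194 162 133 130 127 129
  153 178 190 193 192 192]
 [143 142 142 145 159 186 200 208 206 207 209 204 189 156 126 118 120 123
  142 166 177 187 191 189]
 [143 143 143 145 156 184 199 207 206 207 206 201 183 151 125 119 115 118
  127 144 159 174 185 189]
 [139 141 142 144 158 182 199 207 206 207 206 200 175 144 123 118 117 114
  118 130 142 165 180 186]
 [135 138 139 141 156 182 201 207 207 207 206 196 168 136 123 117 117 114
  123 128 139 159 178 183]
 [125 130 134 137 154 178 199 206 205 205 204 192 164 135 119 118 115 113
  124 130 139 156 176 183]]
```

The bright strip I had taken for the tip is sunlit strap. The real tip ends near (284,86), about box (-147,-30), which matches the home pose. The robot is clear, so I'm handing in.

```bash
python3 -c "
from station import r
print(r.job_done())"
```

```text
the job is handed in; nothing more can be done
None
```

I folded the strap flat over the staple, swung the pin in over its hump until the tab stopped firmly against the staple at about 12 N (target about 10), let go of it, and handed the job in at about 19 s; no verdict came back.

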